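Change the solution jar at the peristaltic pump

ROBOT

A 6-joint arm with a two-finger parallel gripper is mounted at the origin on the work surface. World frame = base frame: x ahead of the robot, y to its left, z up, the work surface at z = 0. Lengths are in mm, angles in degrees, forces in N, time in s.
With the tool pointing down it reaches from about 300 to 850 mm from the base axis. Payload 4.2 kg.
Tool frame: the origin (TCP) lies between the finger pads; the fingertips stand 14 mm ahead of it and the grasp point (between the pads) lies 5 mm behind it (env.finger_overhang is the distance from the TCP to the fingertips, in mm); z points along the fingers, y is the line along which they close (so a half turn about z gives the same grasp; the last joint's range is limited). The gripper opens to 91 mm and grips with 3 to 60 N. Pads are 32 mm wide; open, the fingers measure 118 mm over their backs; the gripper's body (76 mm by 178 mm) begins 60 mm behind the grasp point.
Start: joints at [-75.344, 18.312, 89.639, -0, 72.044, -1.146], TCP at [156.585, -553.284, 227.976] pointing down, gripper open.
Joint ranges: [-177.97, 177.97], [-48.28, 115.42], [12.27, 149.76], [-77.06, 257.06], [2.81, 150.46], [-146.56, 146.56]. Speed limits (degrees/s): [147.25, 147.25, 180, 180, 180, 180].

INTERFACE

Orientations are given as [roll, pitch, yaw] about the fixed x, y, z axes, in that order (R = Rz(yaw) Ry(pitch) Rx(roll)).
In Python, from workcell import status, cams, env, finder gives the robot as it stands.
- The arm moves only by the tool apply_moves, never from a script. Its argument "increments" is a list of rows, each a list of 7 numbers: the opening, from -1 (shut) to 1 (fully open), then the shift along the world's x, y, z in m, then the turn, a rotation vector about the world's x, y, z in degrees. In form: [[gripper, x, y, z, ax, ay, az], ...]. A call has 1 to 5 rows; each row shifts and turns the commanded pose from where the row before left it; what a row does not reach is not made up. A row lasts 1/12 s, in which the tool goes at most 41.7 mm and 7.16 degrees, less where a joint would pass 70% of its speed; a pose out of reach is approached as far as the arm can. A call with a gripper value outside its range is refused whole. The fingers move at their own pace and stop on an object; "newtons" is the grip in N (left out, the last holds). Time passes only in rows, so rows that do not move let the fingers close. It gives the time, the measured TCP pose, the force, the opening and the grip force at its end, in the units of the state.
- status.state(): the state, without advancing time (a new reading comes with each control period).
- cams.grab_frame(name): name is "side" or "top" or "wrist"; returns a dict with "color" (400x640x3 uint8, red, green, blue), "intrinsics" (3x3 intrinsics, pixels), "R" (3x3) and "t" (3): a world point X has camera coordinates R X + t. Camera axes: x right, y down, z forward; pixel columns grow to the right and rows downward; lengths in mm; the calibration is good to about 2 mm. A picture is of the moment at which its call begins. There is no depth.
- env.job_done(): hands the job in; it is judged then, once.
Trained networks look in the newest picture that a camera, given by its name, has taken for a name from the list of things; names that differ only in an ending like _2 or _b are one class to them, and where a whole thing is asked for, a point or a joint stands for the part that bears it (a point fixed in the world has none). Each returns a list of dicts, best first, with "score" (0 to 1); they miss things now and then, are a little off and sometimes report something else, mostly with a low value. They report only what shows in the picture. A call takes as long as a camera call. They do not tell look-alikes from the thing itself.
- finder.boxes_of(query, camera): "rect" ([left, top, width, height] in pixels, round what is visible of it).
- finder.trace(query, camera): "pixels" (400x640 bool, what is visible of it) and "rect" ([left, top, width, height] in pixels, round what is visible of it).
The state is a dict: "time_s": time; "qpos": joint angles; "qvel": joint speeds; "effort": joint torques, N m; "ee_pos": TCP position; "ee_rot": TCP orientation; "force": force on the tool from outside, world axes, zero at the start; "torque": the same for the moment, N m; "gripper_width": finger opening in mm; "gripper_force": force on a finger pad.
Only numpy, scipy, OpenCV 4.12 (cv2) and the standard library are available. Lean on these libraries where they do the work, as an engineer would, in place of code of your own. Each camera call takes 0.05 s, during which the arm holds its last target. There are 200 camera calls.

TASK

Change the jar at the pump: put the open, empty jar that stands in the pump's cup into the white wash tray, and seat the fresh lidded jar from the bottle rack in the cup instead. The two tall white bottles stand in the way of the fresh jar, so first stand both of them together on the grey bench mat, and when the fresh jar is in the cup put each bottle back into the very pocket it came from. Keep the bottles and jars upright, and leave the two amber bottles in their pockets.

Things in the scene. Friction and masses are not known exactly. Their poses are not given: they have to be found in the camera images.
- narrow_bottle: Narrow-mouth round bottle of natural white plastic, full, about 0.28 kg: body 54 mm in diameter and straight up to 122 mm, then a shoulder and a thin neck, and a small white ribbed screw cap 30 mm in diameter from 140 mm to the top at 168 mm (grip it by the cap). Origin: centre of its underside, z up its axis. It starts in one of the two front pockets of the bottle rack, and must return to that same pocket.
- wide_bottle: Wide-mouth round bottle of natural white plastic, full, about 0.28 kg: body 54 mm in diameter and straight up to 122 mm, and a broad white ribbed screw cap 47 mm in diameter from 138 mm to the top at 166 mm (grip it by the cap). Origin: centre of its underside, z up its axis. It starts in the other front pocket of the rack, and must return to that same pocket.
- full_jar: Fresh jar: squat round white plastic jar with its lid on, 0.08 kg, 44 mm high; body 48 mm in diameter, lid 49 mm from 29 mm up. Origin: centre of its underside, z up. It starts in the rack's rear middle pocket, behind the two tall bottles and 16 mm from an amber bottle on either side: no room for fingers until the tall bottles are gone, then one finger fits in front and one behind (along the rack's x).
- spent_jar: Spent jar: the same squat jar without a lid, open and empty, 0.03 kg, 41 mm high; 48 mm in outer diameter up to 28 mm, 45 mm at its mouth, wall 2.5 mm. Origin: centre of its underside, z up. It starts standing in the pump's cup.
- bottle_rack: Fixed grey plastic block, 140 (x) by 202 (y) by 12 mm high, its -x side roughly towards the robot. Origin: centre of its underside. Round pockets 8 mm deep (floor 4 mm above the bench): two in front, 64 mm wide, at x = -30, y = +34.5 and -34.5 mm; three behind, 58 mm wide, at x = +33 and y = 0 (jar), +64, -64 mm (amber bottles). A 72 mm high glass flask stands with its centre some 37 mm beyond its +y edge.
- pump: Fixed bench peristaltic pump with a low grey cup on its foot. Origin: centre of the underside of the cup, z up. Cup: 70 mm outer, 62 mm inner diameter, rim 12 mm high, floor 4 mm above the bench. The light grey pump housing, 130 by 130 mm and 145 mm high (168 mm with its handle), stands on the cup's +y side, its face 85 mm from the cup's centre; the pump head sticks out on the housing's -x side.
- bench_mat: Side area: fixed flat grey ribbed mat, 120 mm (x) by 200 mm (y), 4 mm thick, lying on the bench. Origin: centre of its underside; its top is at 4 mm. Both bottles fit on it side by side along y.
- wash_tray: Fixed white plastic tray for used vessels, 120 mm (x) by 200 mm (y) outside, walls 4 mm thick and 14 mm high, inner floor 4 mm above the bench. Origin: centre of its underside. A glass beaker, 44 mm across and 58 mm high, stands near its -y end; the +y half is free.
- amber_left: Bystander: small amber glass bottle with a black cap, 48 mm in diameter up to 62 mm, cap 28 mm in diameter, 95 mm high. Origin: centre of its underside. It stands in the rack's rear pocket at y = +64 mm, beside the fresh jar, and stays there.
- amber_right: Bystander: the same amber bottle in the rack's rear pocket at y = -64 mm, on the fresh jar's other side; it stays there too.
There are look-alikes about, which are no part of the job. Leave any green look-alike of the narrow_bottle alone.

How it is judged:
By the outcome, as a careful person would: the job done as asked, in the order asked, and still so for the second after the job is handed in, with the robot touching nothing.
It also fails if it takes over 125 s, if anything falls off the work surface, if the arm or the gripper's body presses on something with over 40 N, if the wrist force passes 120 N, or if a joint passes its speed limit or range.

## Working session

There is one attempt and no reset: what is moved stays moved. The work goes in short steps, Python scripts to look and compute and a tool call to move; the robot and the scene stay as the last step left them, time stands still between calls to the robot, and variables do not carry over. Pictures are saved under pics/ and viewed, at most 14 in all, crops included, and the job is handed in when it is done.

Besides the shell and the picture viewer there is one more tool, called after "Call:" as a command line: name --pt "numbers of a row" for each row, then --argument value for the rest. apply_moves: Moves the arm, as the interface text tells. Its arguments: {"type":"object","properties":{"increments":{"type":"array","items":{"type":"array","items":{"type":"number"}}},"newtons":{"type":"number"}},"required":["increments"]}

```bash
mkdir -p pics; ls; python3 - <<'E'
from workcell import status,cams,env,finder
import cv2,numpy as np
print(status.state(), env.finger_overhang)
ims=[]
for n in ["top","side"]:
    f=cams.grab_frame(n); cv2.imwrite(f"pics/{n}0.png",f["color"][:,:,::-1]); print(n,f["intrinsics"].tolist(),f["R"].tolist(),f["t"].tolist())
    for q in ["narrow_bottle","wide_bottle","full_jar","spent_jar","bottle_rack","pump","bench_mat","wash_tray","amber_left"]:
        for d in finder.boxes_of(q,n)[:3]: print(n,q,round(d["score"],2),np.round(d["rect"]).tolist())
E
```

```text
pics
{'time_s': 0.0, 'qpos': array([-7.53442797e+01,  1.83525201e+01,  8.97058159e+01,  3.52249887e-04,
        7.20441228e+01, -1.14596129e+00]), 'qvel': array([ 0.09070761, -0.00238579,  0.10235696, -0.02105419,  0.00071944,
        0.15568682]), 'effort': array([-2.27105964e-03, -4.12461734e+01, -2.31975228e+01,  7.23268348e-02,
        4.58121684e-02, -1.53361298e-04]), 'ee_pos': array([ 156.45881909, -552.80874224,  227.11544961]), 'ee_rot': array([-1.79897568e+02, -2.38395307e-03,  1.58015706e+01]), 'force': array([-0.10949036, -0.42651738,  0.11921353]), 'torque': array([-0.02999312, -0.03164182,  0.00286822]), 'gripper_force': 0.0, 'gripper_width': 91.36777341649942} 14.0
top [[391.85409587054744, 0.0, 326.73357536070813], [0.0, 391.85409587054744, 199.8844077392018], [0.0, 0.0, 1.0]] [[-0.003762728298252717, -0.999518922814151, -0.030785789127331188], [-0.983624586823382, 0.009246760467606122, -0.1799921376543593], [0.18019021636116828, 0.02960439760058782, -0.9831861805224998]] [30.179016103261876, 574.4994769724898, 795.5045968834627]
top narrow_bottle 0.97 [347.0, 190.0, 
[... 728 characters left out ...]
, 0.710116892049596, -0.7032972820802309], [0.05939472927287207, -0.7010383567340661, -0.7106458249523474]] [547.6556812126163, 37.235476962303004, 1013.066111765144]
side narrow_bottle 0.86 [304.0, 139.0, 22.0, 26.0]
side narrow_bottle 0.67 [377.0, 118.0, 28.0, 63.0]
side narrow_bottle 0.62 [212.0, 155.0, 34.0, 65.0]
side wide_bottle 0.78 [307.0, 155.0, 23.0, 67.0]
side full_jar 0.5 [280.0, 190.0, 21.0, 14.0]
side spent_jar 0.68 [325.0, 303.0, 24.0, 32.0]
side bottle_rack 0.64 [277.0, 174.0, 62.0, 65.0]
side bottle_rack 0.5 [273.0, 314.0, 119.0, 85.0]
side bench_mat 0.73 [275.0, 111.0, 49.0, 43.0]
side wash_tray 0.86 [346.0, 114.0, 43.0, 45.0]
side amber_left 0.71 [281.0, 192.0, 20.0, 42.0]
```

```bash
python3 - <<'E'
import cv2
t=cv2.imread("pics/top0.png")[60:340,40:560]; cv2.imwrite("pics/t1.png",cv2.resize(t,(780,420),interpolation=cv2.INTER_CUBIC))
t=cv2.imread("pics/side0.png")[80:400,190:430]; cv2.imwrite("pics/s1.png",cv2.resize(t,(450,600),interpolation=cv2.INTER_CUBIC))
t=cv2.imread("pics/top0.png")[150:260,280:410]; cv2.imwrite("pics/t2.png",cv2.resize(t,(700,592),interpolation=cv2.INTER_CUBIC))
E
```

```text
(no output)
```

View pics/t1.png

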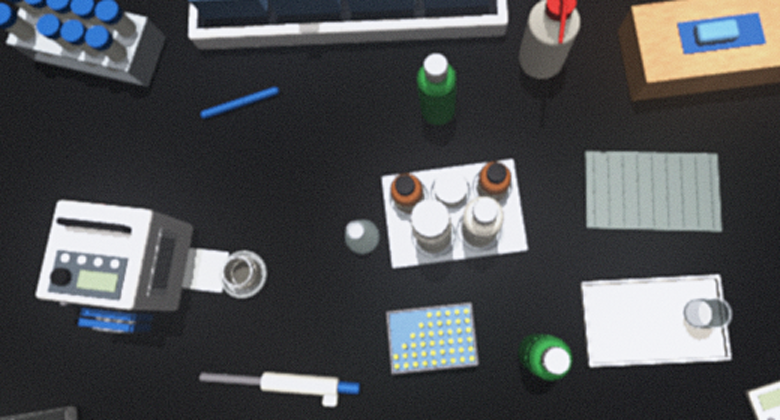

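View pics/s1.png

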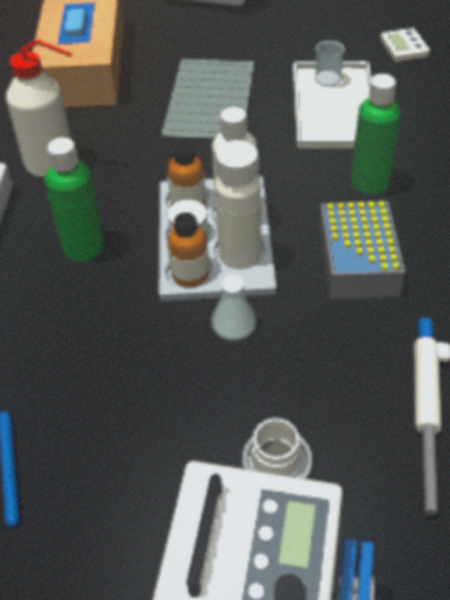

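View pics/t2.png

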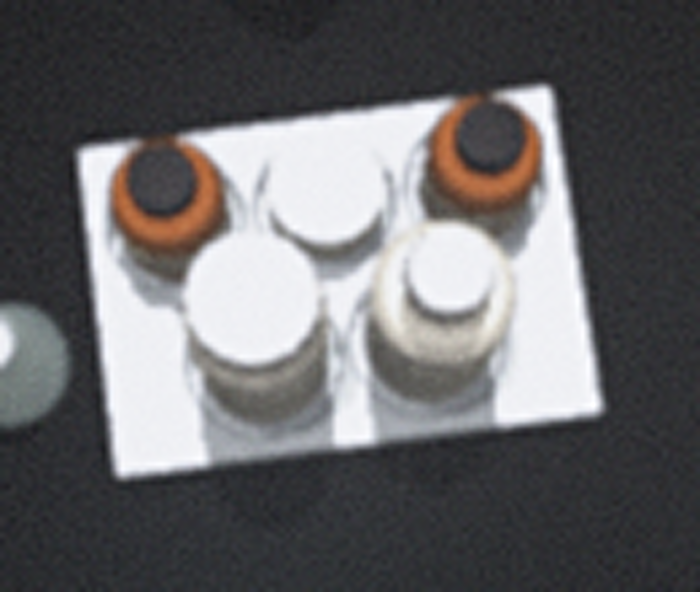

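The top view shows the wide bottle at crop (432,220), on the left (+y) of the rack. The narrow one is at (485,215). The fresh jar is between and behind them. The empty jar is in the cup at (243,272), the mat is upper right, and the tray is lower right with the beaker at its right end. The two green bottles are decoys. Next I'll measure poses.

```bash
cat > h.py <<'E'
import numpy as np,cv2,json
from scipy.optimize import least_squares
from workcell import status,cams,env,finder
def back(f,uv,z):
    K=np.array(f["intrinsics"]);R=np.array(f["R"]);t=np.array(f["t"])
    d=R.T@np.linalg.inv(K)@np.array([uv[0],uv[1],1.]);c=-R.T@t
    return c+d*(z-c[2])/d[2]
def proj(f,X):
    Y=np.asarray(X)@np.array(f["R"]).T+f["t"];p=Y@np.array(f["intrinsics"]).T
    return p[:,:2]/p[:,2:]
def prism_mask_fit(f,mask,prof,x0,yawed=False):
    """fit x,y of a body of revolution: prof=[(z,r)..]; hull of projected rings vs mask bbox/centroid by edges"""
def cyl_hull(f,x,y,prof):
    a=np.linspace(0,2*np.pi,48)
    P=np.concatenate([np.c_[x+r*np.cos(a),y+r*np.sin(a),np.full(48,z)] for z,r in prof])
    return cv2.convexHull(proj(f,P).astype(np.float32))[:,0]
E
python3 - <<'E'
from h import *
F={n:cams.grab_frame(n) for n in("top","side")}
f=F["top"]
c=[(280+u/5.385,150+v/5.382) for u,v in[(78,150),(553,88),(603,412),(118,478)]]
W=np.array([back(f,p,12) for p in c]);print("rack top corners",W.round(0)[:,:2].tolist(),W.mean(0).round(1))
def deg(d):return np.degrees(np.arctan2(d[1],d[0])).round(1)
print("yaw",deg(W[0]-W[3]),deg(W[1]-W[2]),deg(W[0]-W[1])-90,deg(W[3]-W[2])-90,"size",np.linalg.norm(W[0]-W[3]),np.linalg.norm(W[0]-W[1]))
for q,z in[("bench_mat",4),("wash_tray",14),("bottle_rack",12)]:
  for n in F:
    m=finder.trace(q,n)
    if not m: print(q,n,"none");continue
    m=m[0]["pixels"].astype(np.uint8);cs=max(cv2.findContours(m,0,2)[0],key=cv2.contourArea)[:,0]
    w=np.array([back(F[n],p,z)[:2] for p in cs]).astype(np.float32)
    r=cv2.minAreaRect(w);print(q,n,np.round(r[0],1),np.round(r[1],0),round(r[2],1))
for q,z in[("narrow_bottle",168),("wide_bottle",166),("spent_jar",41),("full_jar",44),("amber_left",95)]:
  for n in F:
    for d in finder.trace(q,n)[:3]:
      m=d["pixels"];v,u=np.nonzero(m)
      print(q,n,round(d["score"],2),"rect",np.round(d["rect"]).tolist(),"cen",u.mean().round(1),v.mean().round(1),"at z/2+4",back(F[n],(u.mean(),v.mean()),z/2+4)[:2].round(0))
# cap circles from the zoomed top view
for nm,(u,v),z in[("wide cap",(253,298),170),("narrow cap",(450,267),172),("jar lid",(327,190),48),("amberL",(161,180),99),("amberR",(489,138),99)]:
  print(nm,back(f,(280+u/5.385,150+v/5.382),z)[:2].round(1))
p=(40+243/1.5,60+274/1.5);print("cup rim approx",back(f,p,12)[:2].round(1))
E
```

```text
rack top corners [[634.0, 102.0], [659.0, -101.0], [520.0, -118.0], [494.0, 83.0]] [577.   -8.5  12. ]
yaw 7.4 6.8 7.0 7.400000000000006 size 141.2088037653877 204.3164478269457
bench_mat top [ 612.6 -308.2] [204. 124.] 87.0
bench_mat side [ 612.8 -310. ] [208. 123.] 88.3
wash_tray top [ 418.1 -293.9] [124. 205.] 2.0
wash_tray side [ 420.9 -286.6] [118. 219.] 0.9
bottle_rack top [579.3  -6.3] [144. 207.] 7.9
bottle_rack side [578.8  -1.1] [142. 211.] 6.7
narrow_bottle top 0.83 rect [384.0, 284.0, 37.0, 30.0] cen 402.8 296.6 at z/2+4 [ 373. -124.]
narrow_bottle top 0.73 rect [319.0, 96.0, 27.0, 46.0] cen 330.6 119.4 at z/2+4 [744.  16.]
narrow_bottle top 0.58 rect [348.0, 189.0, 25.0, 37.0] cen 360.7 207.6 at z/2+4 [551. -45.]
narrow_bottle side 0.81 rect [306.0, 141.0, 21.0, 31.0] cen 313.8 149.1 at z/2+4 [ 562. -121.]
narrow_bottle side 0.69 rect [276.0, 113.0, 48.0, 41.0] cen 300.1 131.1 at z/2+4 [ 602. -195.]
narrow_bottle side 0.65 rect [214.0, 156.0, 31.0, 63.0] cen 228.9 187.7 at z/2+4 [744.  26.]
wide_bottle top 0.77 rect [312.0, 190.0, 29.0, 40.0] cen 327.1 209.7 at z/2+4 [54
[... 246 characters left out ...]
6.9 318.6 at z/2+4 [490. 305.]
full_jar top 0.62 rect [332.0, 176.0, 19.0, 23.0] cen 339.9 185.1 at z/2+4 [613.  -2.]
full_jar top 0.22 rect [299.0, 173.0, 24.0, 29.0] cen 310.5 187.2 at z/2+4 [609.  64.]
full_jar side 0.44 rect [280.0, 187.0, 18.0, 17.0] cen 290.9 193.5 at z/2+4 [612. -25.]
full_jar side 0.42 rect [277.0, 176.0, 62.0, 63.0] cen 306.2 215.5 at z/2+4 [569.  46.]
amber_left top 0.62 rect [300.0, 172.0, 25.0, 30.0] cen 310.2 187.4 at z/2+4 [603.  62.]
amber_left side 0.66 rect [277.0, 194.0, 23.0, 40.0] cen 289.9 213.8 at z/2+4 [603.  66.]
wide cap [542.8  22.5]
narrow cap [552.7 -45.3]
jar lid [607.7  -4.2]
amberL [601.   59.6]
amberR [616.1 -66. ]
cup rim approx [487.  308.4]
```

```bash
python3 - <<'E'
import cv2,numpy as np
t=cv2.imread("pics/top0.png")[215:265,150:230]; a=cv2.resize(t,(480,300),interpolation=cv2.INTER_CUBIC)
cv2.imwrite("pics/c1.png",a)
E
```

```text
(no output)
```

View pics/c1.png

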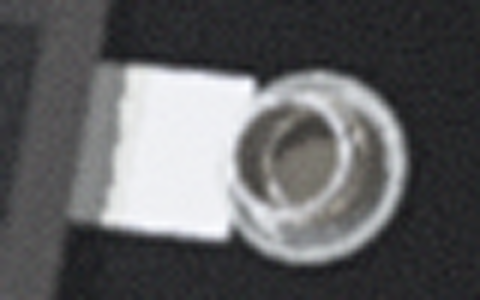

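Rack centre is about (577.5, -7.5) with yaw 7.2°. The cap positions agree with the pocket model to 1 mm. The cup is near (488, 306), and the foot and jar are clearly visible in the crop. I'll move to above the narrow bottle.

Call:
apply_moves --pt "1 0.0233 0.0298 0.003 0 0 4.8" --pt "1 0.0233 0.0298 0.003 0 0 4.8" --pt "1 0.0233 0.0298 0.003 0 0 4.8" --pt "1 0.0233 0.0298 0.003 0 0 4.8" --pt "1 0.0233 0.0298 0.003 0 0 4.8" --newtons 25

```text
time_s: 2.32
ee_pos: [273.8, -402.9, 243.2]
ee_rot: [180.0, -0.0, 40.0]
force: [1.2, 0.2, 0.6]
gripper_width: 91.1
gripper_force: 0.0
```

Call:
apply_moves --pt "1 0.0233 0.0298 0.003 0 0 4.8" --pt "1 0.0233 0.0298 0.003 0 0 4.8" --pt "1 0.0233 0.0298 0.003 0 0 4.8" --pt "1 0.0233 0.0298 0.003 0 0 4.8" --pt "1 0.0233 0.0298 0.003 0 0 4.8"

```text
time_s: 2.73
ee_pos: [390.4, -253.7, 258.4]
ee_rot: [179.9, 0.0, 64.0]
force: [0.7, -0.2, 0.4]
gripper_width: 91.2
gripper_force: 0.0
```

Call:
apply_moves --pt "1 0.0233 0.0298 0.002 0 0 4.8" --pt "1 0.0233 0.0298 0.002 0 0 4.8" --pt "1 0.0233 0.0298 0 0 0 4.8" --pt "1 0.0233 0.0298 0 0 0 4.8" --pt "1 0.0233 0.0298 0 0 0 4.8"

```text
time_s: 3.15
ee_pos: [507.0, -104.5, 262.3]
ee_rot: [180.0, 0.0, 88.1]
force: [0.3, 0.3, 0.8]
gripper_width: 91.4
gripper_force: 0.0
```

Call:
apply_moves --pt "1 0.0233 0.0298 0 0 0 4.8" --pt "1 0.0233 0.0298 0 0 0 4.8" --pt "1 0 0 0 0 0 0" --pt "1 0 0 0 0 0 0"

```text
time_s: 3.48
ee_pos: [553.4, -45.2, 261.5]
ee_rot: [-180.0, 0.0, 97.6]
force: [-0.3, -0.2, -1.0]
gripper_width: 91.3
gripper_force: 0.0
```

```bash
python3 - <<'E'
from h import *
f=cams.grab_frame("top")
print("cup",back(f,(203.3,243),12)[:2].round(1),"jar mouth",back(f,(198.7,241.4),45)[:2].round(1),"green",back(f,(330,103.3),168)[:2].round(1))
w=cams.grab_frame("wrist"); cv2.imwrite("pics/w1.png",w["color"][:,:,::-1])
print(status.state()["ee_pos"])
for X in [(552.4,-45.4,172),(543,22.8,170),(610,-3.8,48)]: print(proj(w,[X]).round(0))
for q in("narrow_bottle","wide_bottle","full_jar"): print(q,[(round(d["score"],2),np.round(d["rect"]).tolist()) for d in finder.boxes_of(q,"wrist")[:2]])
E
```

```text
cup [486.3 305.4] jar mouth [487.3 304.2] green [745.2  15.8]
[552.19592932 -47.06291868 261.79622419]
[[317. 205.]]
[[316. 123.]]
[[367. 151.]]
narrow_bottle [(0.95, [116.0, 194.0, 90.0, 58.0]), (0.84, [440.0, 130.0, 132.0, 57.0])]
wide_bottle [(0.6, [288.0, 91.0, 60.0, 64.0])]
full_jar [(0.95, [345.0, 131.0, 44.0, 40.0])]
```

View pics/w1.png

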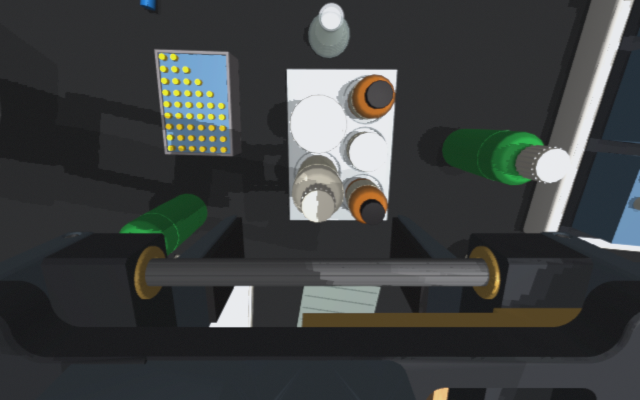

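The wrist picture shows the narrow cap at (318,204), against a predicted (317,205). The wide cap is at (318,123) and the jar lid at (367,150), also as predicted. I'll descend and grip.

Call:
apply_moves --pt "1 0 0.0013 -0.036 0 0 0" --pt "1 0 0 -0.035 0 0 0" --pt "1 0 0 -0.025 0 0 0" --pt "1 0 0 -0.01 0 0 0" --pt "-1 0 0 0 0 0 0"

```text
time_s: 4.15
ee_pos: [550.8, -46.0, 153.9]
ee_rot: [-179.7, -0.1, 97.3]
force: [-1.2, -0.1, -0.3]
gripper_width: 87.1
gripper_force: 0.0
```

Call:
apply_moves --pt "-1 0 0 0 0 0 0" --pt "-1 0 0 0 0 0 0" --pt "-1 0 0 0 0 0 0" --pt "-1 0 0 0 0 0 0" --pt "-1 0 0 0 0 0 0"

```text
time_s: 4.57
ee_pos: [553.2, -45.4, 157.1]
ee_rot: [179.9, 0.0, 97.4]
force: [-0.2, -0.2, -0.1]
gripper_width: 53.9
gripper_force: 0.0
```

Call:
apply_moves --pt "-1 0 0 0 0 0 0" --pt "-1 0 0 0 0 0 0" --pt "-1 0 0 0 0 0 0"

```text
time_s: 4.82
ee_pos: [552.7, -45.3, 156.1]
ee_rot: [180.0, 0.0, 97.4]
force: [1.1, -0.5, -0.2]
gripper_width: 34.0
gripper_force: 0.0
```

Call:
apply_moves --pt "-1 0 0 0 0 0 0" --pt "-1 0 0 0 0 0 0" --pt "-1 0 0 0 0 0 0" --pt "-1 0 0 0 0 0 0" --newtons 40

```text
time_s: 5.15
ee_pos: [552.9, -45.4, 156.0]
ee_rot: [180.0, 0.0, 97.4]
force: [1.1, -0.3, 0.1]
gripper_width: 29.5
gripper_force: 40.0
```

Call:
apply_moves --pt "-1 0 0 0.005 0 0 0" --pt "-1 0 0 0.02 0 0 0" --pt "-1 0 0 0.035 0 0 0" --pt "-1 0 0 0.035 0 0 0" --pt "-1 0 0 0.02 0 0 0"

```text
time_s: 5.57
ee_pos: [553.5, -45.5, 274.7]
ee_rot: [179.8, 0.1, 97.4]
force: [1.0, 0.0, -1.5]
gripper_width: 29.4
gripper_force: 40.0
```

Call:
apply_moves --pt "-1 0.002 -0.008 0 0 0 0" --pt "-1 0.004 -0.016 0 0 0 0" --pt "-1 0.005 -0.024 0 0 0 0" --pt "-1 0.005 -0.028 0 0 0 0" --pt "-1 0.005 -0.028 0 0 0 0"

```text
time_s: 5.98
ee_pos: [573.0, -150.5, 269.2]
ee_rot: [-179.8, -0.1, 97.5]
force: [1.2, -0.4, -2.1]
gripper_width: 29.2
gripper_force: 40.0
```

Call:
apply_moves --pt "-1 0.005 -0.028 0 0 0 0" --pt "-1 0.005 -0.028 0 0 0 0" --pt "-1 0.005 -0.028 0 0 0 0" --pt "-1 0.005 -0.028 0 0 0 0" --pt "-1 0.005 -0.028 0 0 0 0"

```text
time_s: 6.4
ee_pos: [597.8, -291.0, 268.8]
ee_rot: [-179.8, -0.1, 97.4]
force: [0.3, 1.1, -0.6]
gripper_width: 29.2
gripper_force: 40.0
```

Call:
apply_moves --pt "-1 0.005 -0.024 0 0 0 0" --pt "-1 0.004 -0.02 -0.01 0 0 0" --pt "-1 0.002 -0.012 -0.02 0 0 0" --pt "-1 0.001 -0.0085 -0.03 0 0 0" --pt "-1 0 0 -0.03 0 0 0"

```text
time_s: 6.82
ee_pos: [610.0, -356.5, 178.2]
ee_rot: [-179.9, 0.0, 97.3]
force: [0.4, -0.2, -3.2]
gripper_width: 29.1
gripper_force: 40.0
```

Call:
apply_moves --pt "-1 0 0 -0.012 0 0 0" --pt "-1 0 0 -0.005 0 0 0" --pt "-1 0 0 0 0 0 0"

```text
time_s: 7.07
ee_pos: [609.9, -353.5, 162.1]
ee_rot: [-179.8, -0.1, 97.4]
force: [0.2, 0.2, -0.8]
gripper_width: 29.1
gripper_force: 40.0
```

```bash
python3 - <<'E'
from h import *
s=status.state();print(s["ee_pos"],s["force"])
f=cams.grab_frame("side");cv2.imwrite("pics/s2.png",cv2.resize(f["color"][60:220,220:420,::-1],(600,480),interpolation=2))
E
```

```text
[ 609.94863737 -353.46032373  162.11079904] [ 0.24837022  0.17079634 -0.77269955]
```

View pics/s2.png

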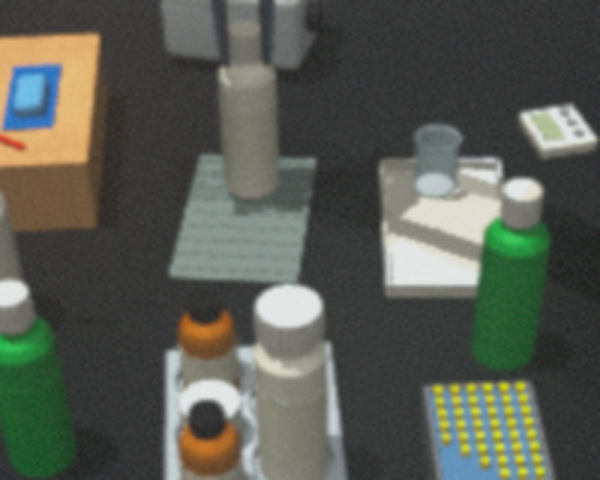

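The bottle hangs upright over the far part of the mat, at crop (250,190). I'll lower the last bit and release.

Call:
apply_moves --pt "-1 0 0 -0.003 0 0 0" --pt "-1 0 0 -0.002 0 0 0" --pt "-1 0 0 -0.001 0 0 0" --pt "-1 0 0 -0.001 0 0 0" --pt "-1 0 0 0 0 0 0"

```text
time_s: 7.53
ee_pos: [610.7, -353.8, 157.4]
ee_rot: [180.0, 0.0, 97.4]
force: [0.2, 0.1, -1.4]
gripper_width: 29.2
gripper_force: 40.0
```

Call:
apply_moves --pt "-1 0 0 -0.001 0 0 0" --pt "-1 0 0 -0.001 0 0 0" --pt "1 0 0 0 0 0 0" --pt "1 0 0 0 0 0 0" --pt "1 0 0 0 0 0 0"

```text
time_s: 7.95
ee_pos: [610.8, -354.0, 155.1]
ee_rot: [180.0, 0.0, 97.4]
force: [0.0, 0.2, 0.2]
gripper_width: 46.4
gripper_force: 0.0
```

Call:
apply_moves --pt "1 0 0 0 0 0 0" --pt "1 0 0 0 0 0 0" --pt "1 0 0 0 0 0 0"

```text
time_s: 8.2
ee_pos: [610.7, -353.9, 154.9]
ee_rot: [180.0, -0.0, 97.4]
force: [1.0, -0.8, 0.4]
gripper_width: 66.5
gripper_force: 0.0
```

Call:
apply_moves --pt "1 0 0 0.02 0 0 0" --pt "1 0 0 0.041 0 0 0" --pt "1 -0.0068 0.0377 0 0 0 0" --pt "1 -0.0068 0.0377 0 0 0 0" --pt "1 -0.0068 0.0377 0 0 0 0"

```text
time_s: 8.62
ee_pos: [590.2, -240.2, 216.6]
ee_rot: [179.9, 0.0, 97.3]
force: [0.6, 0.6, -0.3]
gripper_width: 91.2
gripper_force: 0.0
```

Call:
apply_moves --pt "1 -0.0068 0.0377 0 0 0 0" --pt "1 -0.0068 0.0377 0 0 0 0" --pt "1 -0.0068 0.0377 0 0 0 0" --pt "1 -0.0068 0.0377 0 0 0 0" --pt "1 -0.0068 0.0377 0 0 0 0"

```text
time_s: 9.03
ee_pos: [555.6, -50.6, 216.2]
ee_rot: [180.0, 0.0, 97.4]
force: [0.1, 0.3, -0.1]
gripper_width: 91.4
gripper_force: 0.0
```

Call:
apply_moves --pt "1 -0.0068 0.0377 0 0 0 0" --pt "1 -0.0068 0.0377 0 0 0 0" --pt "1 0 0 0 0 0 0" --pt "1 0 0 0 0 0 0"

```text
time_s: 9.37
ee_pos: [542.4, 24.8, 216.3]
ee_rot: [180.0, 0.0, 97.6]
force: [-0.4, -0.2, -0.4]
gripper_width: 91.1
gripper_force: 0.0
```

```bash
python3 - <<'E'
from h import *
s=status.state();print(s["ee_pos"],s["ee_rot"])
f=cams.grab_frame("wrist")
print(proj(f,[(543.1,22.8,170),(610,-3.8,48)]),[(round(d["score"],2),np.round(d["rect"]).tolist()) for q in("wide_bottle","full_jar") for d in finder.boxes_of(q,"wrist")[:2]])
f=cams.grab_frame("top");t=f["color"][150:260,280:530,::-1]
cv2.imwrite("pics/t3.png",cv2.resize(t,(750,330),interpolation=2))
E
```

```text
[542.36995338  24.79630682 216.2724834 ] [1.79969554e+02 1.81251129e-02 9.76205583e+01]
[[317.2380159  224.78427618]
 [371.1458645  217.63027639]] [(0.62, [284.0, 157.0, 68.0, 99.0]), (0.16, [212.0, 313.0, 39.0, 15.0]), (0.85, [348.0, 190.0, 44.0, 49.0])]
```

View pics/t3.png

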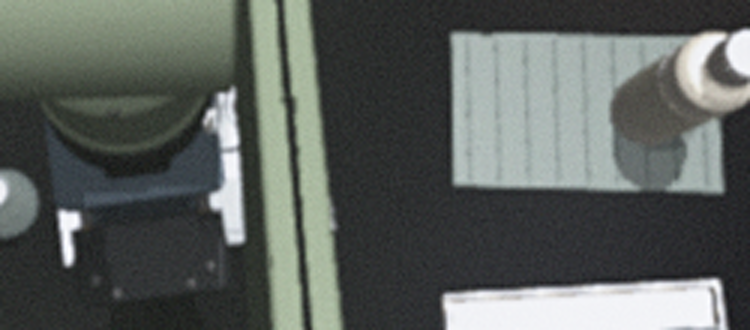

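The narrow bottle stands on the mat, about crop (650,120). The gripper is over the wide bottle.

Call:
apply_moves --pt "1 0 0 -0.025 0 0 0" --pt "1 0 0 -0.025 0 0 0" --pt "1 0 0 -0.01 0 0 0" --pt "-1 0 0 0 0 0 0" --pt "-1 0 0 0 0 0 0"

```text
time_s: 9.98
ee_pos: [543.0, 22.4, 156.0]
ee_rot: [-180.0, -0.0, 97.3]
force: [0.5, -0.1, 0.2]
gripper_width: 81.0
gripper_force: 0.0
```

Call:
apply_moves --pt "-1 0 0 0 0 0 0" --pt "-1 0 0 0 0 0 0" --pt "-1 0 0 0 0 0 0" --pt "-1 0 0 0 0 0 0" --pt "-1 0 0 0 0 0 0"

```text
time_s: 10.4
ee_pos: [543.0, 23.2, 156.6]
ee_rot: [179.9, 0.0, 97.4]
force: [-0.3, 0.2, 0.2]
gripper_width: 47.0
gripper_force: 0.2
```

Call:
apply_moves --pt "-1 0 0 0 0 0 0" --pt "-1 0 0 0 0 0 0"

```text
time_s: 10.57
ee_pos: [543.2, 23.2, 156.5]
ee_rot: [179.9, 0.0, 97.4]
force: [1.6, 0.7, 1.7]
gripper_width: 46.4
gripper_force: 40.0
```

Call:
apply_moves --pt "-1 0 0 0.005 0 0 0" --pt "-1 0 0 0.02 0 0 0" --pt "-1 0 0 0.035 0 0 0" --pt "-1 0 0 0.035 0 0 0" --pt "-1 0 0 0.02 0 0 0"

```text
time_s: 10.98
ee_pos: [543.3, 23.2, 274.3]
ee_rot: [179.8, 0.0, 97.4]
force: [1.5, 0.1, -2.8]
gripper_width: 46.7
gripper_force: 40.0
```

Call:
apply_moves --pt "-1 0.003 -0.008 0 0 0 0" --pt "-1 0.005 -0.016 0 0 0 0" --pt "-1 0.006 -0.024 0 0 0 0" --pt "-1 0.006 -0.028 0 0 0 0" --pt "-1 0.006 -0.028 0 0 0 0"

```text
time_s: 11.4
ee_pos: [567.8, -82.1, 268.7]
ee_rot: [-179.8, -0.1, 97.5]
force: [0.4, 0.8, -2.8]
gripper_width: 46.3
gripper_force: 40.0
```

Call:
apply_moves --pt "-1 0.006 -0.028 0 0 0 0" --pt "-1 0.006 -0.028 0 0 0 0" --pt "-1 0.006 -0.028 0 0 0 0" --pt "-1 0.006 -0.028 0 0 0 0" --pt "-1 0.006 -0.027 0 0 0 0"

```text
time_s: 11.82
ee_pos: [597.7, -221.7, 268.2]
ee_rot: [-179.8, -0.1, 97.4]
force: [0.3, 0.3, -2.6]
gripper_width: 46.0
gripper_force: 40.0
```

Call:
apply_moves --pt "-1 0.006 -0.022 -0.01 0 0 0" --pt "-1 0.005 -0.014 -0.02 0 0 0" --pt "-1 0.004 -0.008 -0.03 0 0 0" --pt "-1 0.001 0 -0.03 0 0 0" --pt "-1 0 0 -0.015 0 0 0"

```text
time_s: 12.23
ee_pos: [611.5, -263.9, 158.9]
ee_rot: [-179.5, -0.3, 97.3]
force: [-0.6, 1.0, -3.3]
gripper_width: 46.2
gripper_force: 40.0
```

Call:
apply_moves --pt "-1 0 0 -0.005 0 0 0" --pt "-1 0 0 -0.002 0 0 0" --pt "-1 0 0 -0.001 0 0 0" --pt "-1 0 0 0 0 0 0"

```text
time_s: 12.57
ee_pos: [615.0, -264.0, 158.2]
ee_rot: [179.9, 0.0, 97.4]
force: [-1.0, -0.1, -2.8]
gripper_width: 46.3
gripper_force: 40.0
```

Call:
apply_moves --pt "-1 0 0 -0.001 0 0 0" --pt "-1 0 0 -0.001 0 0 0" --pt "-1 0 0 -0.001 0 0 0" --pt "-1 0 0 0 0 0 0"

```text
time_s: 12.9
ee_pos: [615.1, -264.0, 156.2]
ee_rot: [179.9, 0.1, 97.4]
force: [0.2, -0.1, 1.3]
gripper_width: 46.2
gripper_force: 40.0
```

Call:
apply_moves --pt "1 0 0 0 0 0 0" --pt "1 0 0 0 0 0 0" --pt "1 0 0 0 0 0 0" --pt "1 0 0 0 0 0 0" --pt "1 0 0 0 0 0 0"

```text
time_s: 13.32
ee_pos: [614.7, -263.9, 155.0]
ee_rot: [180.0, 0.0, 97.4]
force: [-0.5, -0.6, -0.2]
gripper_width: 76.9
gripper_force: 0.0
```

Call:
apply_moves --pt "1 0 0 0.02 0 0 0" --pt "1 0 0 0.035 0 0 0" --pt "1 0 0 0.035 0 0 0"

```text
time_s: 13.57
ee_pos: [613.9, -263.5, 244.5]
ee_rot: [-179.8, -0.1, 97.4]
force: [1.3, -0.6, -0.6]
gripper_width: 90.9
gripper_force: 0.0
```

Call:
apply_moves --pt "1 -0.0085 0.0379 0 0 0 -0.8" --pt "1 -0.0085 0.0379 0 0 0 -0.8" --pt "1 -0.0085 0.0379 0 0 0 -0.8" --pt "1 -0.0085 0.0379 0 0 0 -0.8" --pt "1 -0.0085 0.0379 0 0 0 -0.8"

```text
time_s: 13.98
ee_pos: [571.5, -72.9, 245.1]
ee_rot: [180.0, -0.0, 93.3]
force: [0.5, 0.4, 0.4]
gripper_width: 90.9
gripper_force: 0.0
```

Call:
apply_moves --pt "1 -0.0085 0.0379 0 0 0 -0.8" --pt "1 -0.0085 0.0379 0 0 0 -0.8" --pt "1 -0.0085 0.0379 0 0 0 -0.8" --pt "1 -0.0085 0.0379 0 0 0 -0.8" --pt "1 -0.0085 0.0379 0 0 0 -0.8"

```text
time_s: 14.4
ee_pos: [528.9, 116.8, 245.2]
ee_rot: [180.0, -0.0, 89.4]
force: [0.7, 0.4, -0.9]
gripper_width: 91.3
gripper_force: 0.0
```

Call:
apply_moves --pt "1 -0.0085 0.0379 0 0 0 -0.8" --pt "1 -0.0085 0.0379 0 0 0 -0.8" --pt "1 -0.0085 0.0379 0 0 0 -0.8" --pt "1 -0.0085 0.0379 0 0 0 -0.8" --pt "1 -0.0085 0.0379 0 0 0 -0.8"

```text
time_s: 14.82
ee_pos: [486.4, 306.4, 245.2]
ee_rot: [180.0, -0.0, 85.4]
force: [1.3, 0.2, -0.4]
gripper_width: 91.4
gripper_force: 0.0
```

Call:
apply_moves --pt "1 0 0 0 0 0 0" --pt "1 0 0 0 0 0 0"

```text
time_s: 14.98
ee_pos: [486.5, 306.3, 244.7]
ee_rot: [-180.0, 0.0, 85.6]
force: [-0.2, -1.1, -0.0]
gripper_width: 91.5
gripper_force: 0.0
```

```bash
python3 - <<'E'
from h import *
s=status.state();print(s["ee_pos"],s["ee_rot"])
w=cams.grab_frame("wrist");cv2.imwrite("pics/w2.png",w["color"][:,:,::-1])
m=finder.trace("spent_jar","wrist")
if m:
  c=max(cv2.findContours(m[0]["pixels"].astype(np.uint8),0,2)[0],key=cv2.contourArea)
  r=m[0]["rect"];print(m[0]["score"],r,cv2.fitEllipse(c))
print("cup rim",cyl_hull(w,486.5,305,[(12,35)]).min(0),cyl_hull(w,486.5,305,[(12,35)]).max(0))
h=cyl_hull(w,487.3,304.5,[(4,24),(32,24),(45,22.5)]);print("jar pred",h.min(0),h.max(0))
f=cams.grab_frame("top");cv2.imwrite("pics/t4.png",cv2.resize(f["color"][150:260,280:530,::-1],(750,330),interpolation=2))
E
```

```text
[486.4632339  306.27592961 244.68550764] [-1.79992837e+02  2.65280343e-02  8.56241973e+01]
0.81 [298.8, 158.2, 38.3, 44.6] ((319.1320495605469, 178.65484619140625), (35.810359954833984, 40.280517578125), 179.50918579101562)
cup rim [290.50845 150.50078] [342.73175 202.02489]
jar pred [298.45154 158.49759] [336.08224 199.75746]
```

View pics/w2.png

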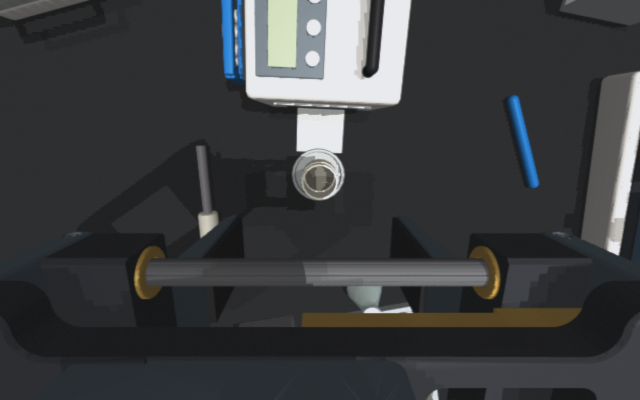

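View pics/t4.png

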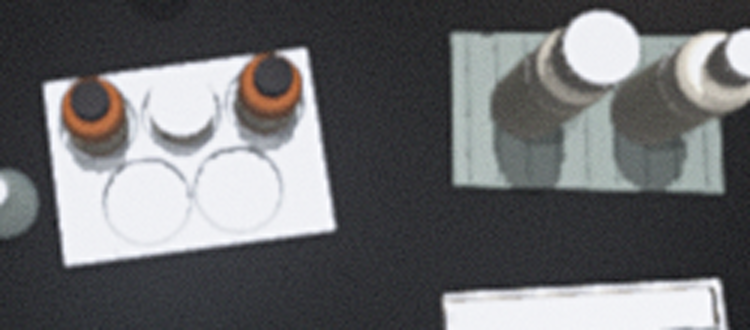

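Both bottles stand together on the mat at crop (545,130) and (665,120), the front pockets are empty, and the spent jar is centred under the gripper at (319,178). I'll check the camera offset against the pump housing, then descend.

```bash
python3 - <<'E'
from h import *
w=cams.grab_frame("wrist");print(-w["R"].T@w["t"], w["R"][2], back(w,(247,95),145),back(w,(400,105),145))
E
```

```text
[493.51896634 374.7725018  402.36472053] [-0.02103313 -0.25692685 -0.96620195] [437.92511806 399.79458183 145.        ] [563.49262051 381.61964441 145.        ]
```

Call:
apply_moves --pt "1 0 0 -0.041 0 0 0" --pt "1 0 0 -0.041 0 0 0" --pt "1 0 0 -0.02 0 0 0"

```text
time_s: 15.43
ee_pos: [485.6, 301.8, 139.2]
ee_rot: [-179.7, 0.2, 85.3]
force: [-0.9, 0.6, -0.4]
gripper_width: 91.0
gripper_force: 0.0
```

Call:
apply_moves --pt "1 0 0 -0.035 0 0 0" --pt "1 0 0 -0.035 0 0 0" --pt "1 0 0 -0.025 0 0 0" --pt "1 0 0 -0.012 0 0 0" --pt "1 0 0 -0.006 0 0 0"

```text
time_s: 15.85
ee_pos: [486.5, 302.4, 27.7]
ee_rot: [-179.8, 0.2, 85.3]
force: [0.1, -0.8, 0.9]
gripper_width: 91.6
gripper_force: 0.0
```

Call:
apply_moves --pt "-1 0 0 0 0 0 0" --pt "-1 0 0 0 0 0 0" --pt "-1 0 0 0 0 0 0" --pt "-1 0 0 0 0 0 0" --pt "-1 0 0 0 0 0 0" --newtons 10

```text
time_s: 16.27
ee_pos: [487.8, 304.9, 31.2]
ee_rot: [179.9, -0.1, 85.4]
force: [0.2, -0.0, -0.5]
gripper_width: 60.9
gripper_force: 0.0
```

Call:
apply_moves --pt "-1 0 0 0 0 0 0" --pt "-1 0 0 0 0 0 0" --pt "-1 0 0 0 0 0 0" --pt "-1 0 0 0 0 0 0"

```text
time_s: 16.6
ee_pos: [487.5, 304.8, 30.5]
ee_rot: [179.9, -0.0, 85.4]
force: [0.2, -0.7, 3.9]
gripper_width: 46.9
gripper_force: 10.1
```

Call:
apply_moves --pt "-1 0 0 0.01 0 0 0" --pt "-1 0 0 0.03 0 0 0" --pt "-1 0 0 0.04 0 0 0" --pt "-1 0 0 0.04 0 0 0" --pt "-1 0 0 0.04 0 0 0"

```text
time_s: 17.02
ee_pos: [486.6, 304.3, 192.0]
ee_rot: [-180.0, 0.0, 85.4]
force: [0.3, 1.2, -0.7]
gripper_width: 47.1
gripper_force: 10.0
```

Call:
apply_moves --pt "-1 0 -0.01 0.03 0 0 0" --pt "-1 -0.004 -0.02 0.015 0 0 0" --pt "-1 -0.005 -0.032 0 0 0 0" --pt "-1 -0.005 -0.04 0 0 0 0" --pt "-1 -0.005 -0.04 0 0 0 0"

```text
time_s: 17.43
ee_pos: [467.5, 161.6, 235.7]
ee_rot: [179.9, -0.0, 85.5]
force: [-0.2, -0.9, -0.5]
gripper_width: 46.6
gripper_force: 10.0
```

Call:
apply_moves --pt "-1 -0.005 -0.04 0 0 0 0" --pt "-1 -0.005 -0.04 0 0 0 0" --pt "-1 -0.005 -0.04 0 0 0 0" --pt "-1 -0.005 -0.04 0 0 0 0" --pt "-1 -0.005 -0.04 0 0 0 0"

```text
time_s: 17.85
ee_pos: [442.2, -39.0, 235.6]
ee_rot: [180.0, -0.0, 85.4]
force: [1.8, -0.2, 0.4]
gripper_width: 46.9
gripper_force: 10.0
```

Call:
apply_moves --pt "-1 -0.005 -0.04 0 0 0 0" --pt "-1 -0.005 -0.04 0 0 0 0" --pt "-1 -0.005 -0.04 0 0 0 0" --pt "-1 -0.005 -0.04 0 0 0 0" --pt "-1 -0.005 -0.03 0 0 0 0"

```text
time_s: 18.27
ee_pos: [417.3, -230.1, 235.5]
ee_rot: [180.0, 0.1, 85.3]
force: [1.3, 0.1, -0.2]
gripper_width: 46.8
gripper_force: 10.0
```

Call:
apply_moves --pt "-1 0 -0.02 0 0 0 0" --pt "-1 0 0 0 0 0 0" --pt "-1 0 0 0 0 0 0"

```text
time_s: 18.52
ee_pos: [417.8, -247.8, 235.0]
ee_rot: [-180.0, -0.1, 85.3]
force: [-0.0, 0.8, -0.8]
gripper_width: 47.1
gripper_force: 10.0
```

Call:
apply_moves --pt "-1 0 0 -0.03 0 0 0" --pt "-1 0 0 -0.04 0 0 0" --pt "-1 0 0 -0.04 0 0 0" --pt "-1 0 0 -0.04 0 0 0" --pt "-1 0 0 -0.025 0 0 0"

```text
time_s: 18.93
ee_pos: [416.4, -244.5, 57.2]
ee_rot: [-179.8, -0.2, 85.5]
force: [0.1, 0.3, 1.1]
gripper_width: 46.9
gripper_force: 10.0
```

Call:
apply_moves --pt "-1 0 0 -0.015 0 0 0" --pt "-1 0 0 -0.008 0 0 0" --pt "-1 0 0 -0.004 0 0 0" --pt "-1 0 0 -0.002 0 0 0" --pt "-1 0 0 -0.001 0 0 0"

```text
time_s: 19.35
ee_pos: [419.0, -247.3, 30.8]
ee_rot: [179.9, 0.0, 85.4]
force: [0.8, -0.1, 0.6]
gripper_width: 46.8
gripper_force: 10.0
```

Call:
apply_moves --pt "-1 0 0 -0.001 0 0 0" --pt "0.5 0 0 0 0 0 0" --pt "0.5 0 0 0 0 0 0" --pt "0.5 0 0 0 0 0 0"

```text
time_s: 19.68
ee_pos: [418.6, -247.6, 29.6]
ee_rot: [179.9, 0.0, 85.4]
force: [-0.1, 0.3, 0.0]
gripper_width: 63.8
gripper_force: 0.0
```

Call:
apply_moves --pt "0.5 0 0 0 0 0 0" --pt "0.5 0 0 0.02 0 0 0" --pt "0.5 0 0 0.04 0 0 0" --pt "0.5 0 0 0.04 0 0 0" --pt "1 0 0 0.04 0 0 0"

```text
time_s: 20.1
ee_pos: [417.7, -247.1, 170.5]
ee_rot: [-180.0, -0.0, 85.4]
force: [0.1, 0.3, -0.7]
gripper_width: 71.9
gripper_force: 0.0
```

Call:
apply_moves --pt "1 0 0 0.04 0 0 0" --pt "1 0.012 0.0156 0.031 0 0 1" --pt "1 0.026 0.033 0 0 0 2" --pt "1 0.026 0.033 0 0 0 2" --pt "1 0.026 0.033 0 0 0 2"

```text
time_s: 20.52
ee_pos: [508.4, -132.6, 241.2]
ee_rot: [179.9, 0.0, 92.4]
force: [0.6, 0.7, 0.5]
gripper_width: 91.1
gripper_force: 0.0
```

Call:
apply_moves --pt "1 0.026 0.033 0 0 0 2" --pt "1 0.026 0.033 0 0 0 2" --pt "1 0.026 0.033 0 0 0 1" --pt "1 0.0238 0.03 0 0 0 0" --pt "1 0 0 0 0 0 0"

```text
time_s: 20.93
ee_pos: [612.2, 0.0, 239.1]
ee_rot: [179.8, -0.2, 97.7]
force: [-0.4, -0.4, -0.8]
gripper_width: 91.1
gripper_force: 0.0
```

Call:
apply_moves --pt "1 0 0 0 0 0 0" --pt "1 0 0 0 0 0 0"

```text
time_s: 21.1
ee_pos: [608.1, -5.7, 239.6]
ee_rot: [-179.9, 0.0, 97.4]
force: [0.2, -0.8, -0.4]
gripper_width: 90.8
gripper_force: 0.0
```

```bash
python3 - <<'E'
from h import *
s=status.state();print(s["ee_pos"],s["ee_rot"])
w=cams.grab_frame("wrist");cv2.imwrite("pics/w3.png",w["color"][:,:,::-1])
m=finder.trace("full_jar","wrist")[0];print(m["score"],m["rect"])
h=cyl_hull(w,610,-3.8,[(4,24),(33,24.5),(48,24.5)]);print("pred",h.min(0),h.max(0),h.max(0)-h.min(0))
f=cams.grab_frame("top");cv2.imwrite("pics/t5.png",cv2.resize(f["color"][150:320,280:530,::-1],(750,510),interpolation=2))
E
```

```text
[608.14795479  -5.70251834 239.55385272] [-1.79922195e+02  2.33957267e-02  9.74223196e+01]
0.6 [299.1, 160.0, 42.3, 41.2]
pred [298.2927  156.43835] [339.03024 200.40187] [40.73755  43.963516]
```

View pics/w3.png

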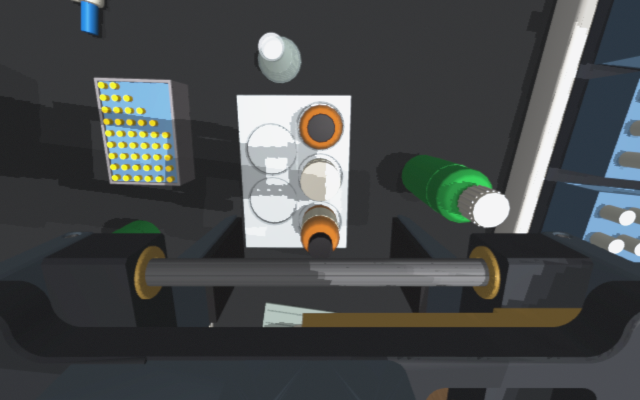

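View pics/t5.png

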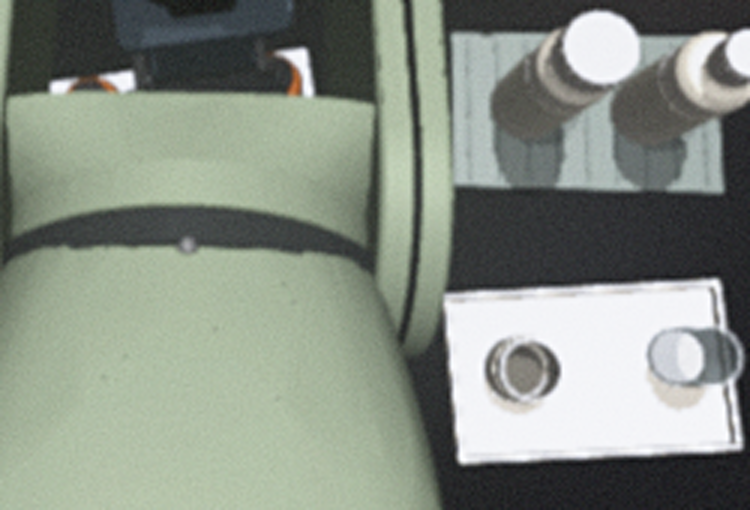

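The spent jar stands upright in the tray at crop (522,370), well clear of the beaker. The fresh jar is centred under the gripper, with only 2 px of offset. I'll descend between the ambers.

Call:
apply_moves --pt "1 0.0005 -0.001 -0.035 0 0 0" --pt "1 0 0 -0.035 0 0 0" --pt "1 0 0 -0.03 0 0 0" --pt "1 0 0 -0.025 0 0 0" --pt "1 0 0 -0.02 0 0 0"

```text
time_s: 21.67
ee_pos: [607.6, -7.7, 93.2]
ee_rot: [-179.9, -0.0, 97.3]
force: [-1.4, 0.0, 0.0]
gripper_width: 90.9
gripper_force: 0.0
```

Call:
apply_moves --pt "1 0 0 -0.018 0 0 0" --pt "1 0 0 -0.015 0 0 0" --pt "1 0 0 -0.013 0 0 0" --pt "1 0 0 -0.008 0 0 0" --pt "1 0 0 -0.004 0 0 0"

```text
time_s: 22.08
ee_pos: [608.3, -7.4, 36.2]
ee_rot: [-179.9, -0.0, 97.3]
force: [-0.1, 0.0, 0.7]
gripper_width: 91.0
gripper_force: 0.0
```

Call:
apply_moves --pt "-1 0 0 0 0 0 0" --pt "-1 0 0 0 0 0 0" --pt "-1 0 0 0 0 0 0" --pt "-1 0 0 0 0 0 0" --pt "-1 0 0 0 0 0 0" --newtons 20

```text
time_s: 22.5
ee_pos: [609.6, -6.4, 37.7]
ee_rot: [179.9, 0.0, 97.4]
force: [-0.2, -0.1, -0.5]
gripper_width: 60.5
gripper_force: 0.0
```

Call:
apply_moves --pt "-1 0 0 0 0 0 0" --pt "-1 0 0 0 0 0 0" --pt "-1 0 0 0 0 0 0" --pt "-1 0 0 0 0 0 0"

```text
time_s: 22.83
ee_pos: [609.7, -6.3, 37.4]
ee_rot: [179.9, 0.0, 97.4]
force: [1.1, 0.6, 1.9]
gripper_width: 48.8
gripper_force: 20.0
```

Call:
apply_moves --pt "-1 0 0 0.01 0 0 0" --pt "-1 0 0 0.025 0 0 0" --pt "-1 0 0 0.035 0 0 0" --pt "-1 0 0 0.04 0 0 0" --pt "-1 0 0 0.04 0 0 0"

```text
time_s: 23.25
ee_pos: [608.1, -6.4, 188.4]
ee_rot: [-179.9, -0.0, 97.4]
force: [0.7, -0.0, -1.1]
gripper_width: 48.6
gripper_force: 20.0
```

Call:
apply_moves --pt "-1 -0.004 0.01 0.035 0 0 -1" --pt "-1 -0.008 0.02 0.015 0 0 -1" --pt "-1 -0.012 0.03 0 0 0 -1" --pt "-1 -0.014 0.036 0 0 0 -1" --pt "-1 -0.014 0.036 0 0 0 -1"

```text
time_s: 23.67
ee_pos: [556.2, 126.3, 237.8]
ee_rot: [180.0, -0.0, 92.3]
force: [0.2, 0.3, -0.7]
gripper_width: 47.9
gripper_force: 20.0
```

Call:
apply_moves --pt "-1 -0.014 0.036 0 0 0 -1" --pt "-1 -0.014 0.036 0 0 0 -1" --pt "-1 -0.014 0.036 0 0 0 -1" --pt "-1 -0.012 0.03 0 0 0 -1" --pt "-1 -0.008 0.02 0 0 0 -1"

```text
time_s: 24.08
ee_pos: [493.2, 286.1, 237.3]
ee_rot: [-179.9, -0.0, 87.5]
force: [0.7, -0.5, -1.3]
gripper_width: 48.3
gripper_force: 20.0
```

Call:
apply_moves --pt "-1 -0.005 0.013 0 0 0 -1" --pt "-1 -0.004 0.0085 0 0 0 -1" --pt "-1 0 0 0 0 0 0" --pt "-1 0 0 0 0 0 0"

```text
time_s: 24.42
ee_pos: [485.8, 305.0, 237.1]
ee_rot: [-180.0, 0.0, 85.5]
force: [0.8, 0.7, -1.2]
gripper_width: 48.3
gripper_force: 20.0
```

Call:
apply_moves --pt "-1 0.0005 0 -0.03 0 0 0" --pt "-1 0 0 -0.035 0 0 0" --pt "-1 0 0 -0.035 0 0 0" --pt "-1 0 0 -0.03 0 0 0" --pt "-1 0 0 -0.02 0 0 0"

```text
time_s: 24.83
ee_pos: [485.6, 302.9, 84.1]
ee_rot: [-179.8, 0.2, 85.4]
force: [-0.6, -0.1, -0.2]
gripper_width: 48.9
gripper_force: 20.0
```

Call:
apply_moves --pt "-1 0 0 -0.015 0 0 0" --pt "-1 0 0 -0.01 0 0 0" --pt "-1 0 0 -0.005 0 0 0" --pt "-1 0 0 0 0 0 0" --pt "-1 0 0 0 0 0 0"

```text
time_s: 25.25
ee_pos: [487.4, 305.1, 57.7]
ee_rot: [179.9, -0.0, 85.4]
force: [0.7, 0.3, 0.2]
gripper_width: 48.3
gripper_force: 20.0
```

Call:
apply_moves --pt "-1 0 0 -0.008 0 0 0" --pt "-1 0 0 -0.006 0 0 0" --pt "-1 0 0 -0.003 0 0 0" --pt "-1 0 0 -0.002 0 0 0" --pt "-1 0 0 0 0 0 0"

```text
time_s: 25.67
ee_pos: [486.6, 305.1, 37.7]
ee_rot: [-180.0, 0.0, 85.4]
force: [-0.3, 0.5, -0.8]
gripper_width: 48.2
gripper_force: 20.0
```

Call:
apply_moves --pt "-1 0 0 -0.001 0 0 0" --pt "-1 0 0 -0.001 0 0 0" --pt "1 0 0 0 0 0 0" --pt "1 0 0 0 0 0 0" --pt "1 0 0 0 0 0 0"

```text
time_s: 26.08
ee_pos: [486.9, 305.2, 36.1]
ee_rot: [180.0, -0.0, 85.4]
force: [0.1, 0.0, 0.3]
gripper_width: 65.5
gripper_force: 0.0
```

Call:
apply_moves --pt "1 0 0 0 0 0 0" --pt "1 0 0 0 0 0 0" --pt "1 0 0 0.02 0 0 0" --pt "1 0 0 0.04 0 0 0" --pt "1 0 0 0.04 0 0 0"

```text
time_s: 26.5
ee_pos: [485.6, 304.4, 135.5]
ee_rot: [-179.8, 0.2, 85.4]
force: [1.2, 0.5, 0.1]
gripper_width: 90.8
gripper_force: 0.0
```

Call:
apply_moves --pt "1 0 0 0.04 0 0 0" --pt "1 0 0 0.04 0 0 0" --pt "1 0 0 0.02 0 0 0" --pt "1 0 0 0 0 0 0"

```text
time_s: 26.83
ee_pos: [489.1, 306.5, 241.9]
ee_rot: [179.5, -0.4, 85.4]
force: [0.3, 0.3, -0.4]
gripper_width: 91.2
gripper_force: 0.0
```

```bash
python3 - <<'E'
from h import *
s=status.state();print(s["ee_pos"],s["ee_rot"])
w=cams.grab_frame("wrist");cv2.imwrite("pics/w4.png",cv2.resize(w["color"][90:250,220:420,::-1],(600,480),interpolation=2))
for q in("full_jar","spent_jar"): print(q,[(round(d["score"],2),np.round(d["rect"]).tolist()) for d in finder.boxes_of(q,"wrist")[:2]])
h=cyl_hull(w,486.5,305,[(4,24),(33,24.5),(48,24.5)]);print("pred",h.min(0),h.max(0)-h.min(0))
f=cams.grab_frame("top")
for q in("narrow_bottle","wide_bottle"): print(q,[(round(d["score"],2),np.round(d["rect"]).tolist()) for d in finder.boxes_of(q,"top")[:4]])
E
```

```text
[489.06030503 306.52733159 241.91791191] [179.45559574  -0.3878056   85.40609758]
full_jar [(0.81, [291.0, 159.0, 41.0, 44.0])]
spent_jar []
pred [292.78546 160.05559] [40.310486 43.635406]
narrow_bottle [(0.95, [383.0, 284.0, 38.0, 29.0]), (0.64, [484.0, 158.0, 54.0, 40.0]), (0.58, [318.0, 96.0, 28.0, 46.0])]
wide_bottle [(0.85, [439.0, 155.0, 53.0, 44.0])]
```

View pics/w4.png

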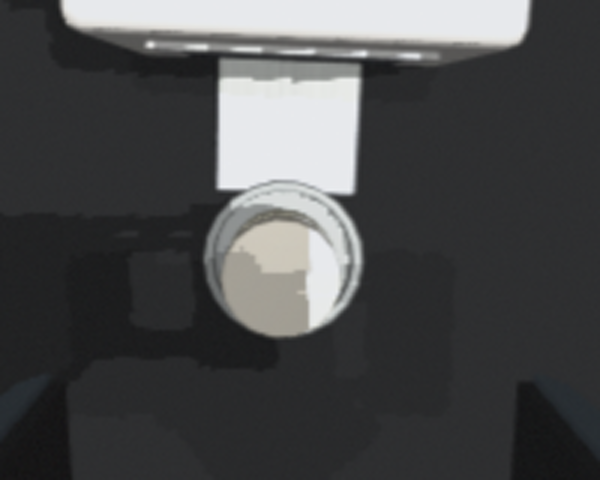

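The fresh jar sits in the cup at crop (282,275), upright and inside the rim as predicted. Now the bottles go back, wide one first.

Call:
apply_moves --pt "1 0.0085 -0.0379 0 0 0 0.8" --pt "1 0.0085 -0.0379 0 0 0 0.8" --pt "1 0.0085 -0.0379 0 0 0 0.8" --pt "1 0.0085 -0.0379 0 0 0 0.8" --pt "1 0.0085 -0.0379 0 0 0 0.8"

```text
time_s: 27.55
ee_pos: [528.8, 113.8, 234.6]
ee_rot: [-179.9, 0.0, 89.5]
force: [0.8, 1.0, 0.2]
gripper_width: 91.1
gripper_force: 0.0
```

Call:
apply_moves --pt "1 0.0085 -0.0379 0 0 0 0.8" --pt "1 0.0085 -0.0379 0 0 0 0.8" --pt "1 0.0085 -0.0379 0 0 0 0.8" --pt "1 0.0085 -0.0379 0 0 0 0.8" --pt "1 0.0085 -0.0379 0 0 0 0.8"

```text
time_s: 27.97
ee_pos: [571.3, -75.8, 234.5]
ee_rot: [-179.9, -0.0, 93.4]
force: [0.9, 0.0, 0.9]
gripper_width: 91.4
gripper_force: 0.0
```

Call:
apply_moves --pt "1 0.0085 -0.0379 0 0 0 0.8" --pt "1 0.0085 -0.0379 0 0 0 0.8" --pt "1 0.0085 -0.0379 0 0 0 0.8" --pt "1 0.0085 -0.0379 0 0 0 0.8" --pt "1 0.0085 -0.0379 0 0 0 0.8"

```text
time_s: 28.38
ee_pos: [613.8, -265.2, 234.2]
ee_rot: [-179.9, -0.1, 97.4]
force: [0.3, 0.1, -0.5]
gripper_width: 91.2
gripper_force: 0.0
```

Call:
apply_moves --pt "1 0 0 0 0 0 0" --pt "1 0 0 0 0 0 0" --pt "1 0 0 0 0 0 0"

```text
time_s: 28.63
ee_pos: [613.7, -262.8, 234.4]
ee_rot: [-179.9, -0.1, 97.4]
force: [-0.8, 0.9, -0.1]
gripper_width: 91.2
gripper_force: 0.0
```

Call:
apply_moves --pt "1 0 0 -0.03 0 0 0" --pt "1 0 0 -0.029 0 0 0" --pt "1 0 0 -0.015 0 0 0" --pt "1 0 0 -0.005 0 0 0" --pt "-1 0 0 0 0 0 0" --newtons 40

```text
time_s: 29.05
ee_pos: [613.4, -261.5, 155.5]
ee_rot: [-179.8, -0.1, 97.5]
force: [0.2, 0.3, 0.1]
gripper_width: 87.1
gripper_force: 0.0
```

Call:
apply_moves --pt "-1 0 0 0 0 0 0" --pt "-1 0 0 0 0 0 0" --pt "-1 0 0 0 0 0 0" --pt "-1 0 0 0 0 0 0" --pt "-1 0 0 0 0 0 0"

```text
time_s: 29.47
ee_pos: [614.5, -263.5, 157.9]
ee_rot: [179.9, 0.0, 97.4]
force: [0.1, -0.5, -0.4]
gripper_width: 54.2
gripper_force: 0.0
```

Call:
apply_moves --pt "-1 0 0 0 0 0 0" --pt "-1 0 0 0 0 0 0" --pt "-1 0 0 0 0 0 0"

```text
time_s: 29.72
ee_pos: [614.7, -263.5, 157.5]
ee_rot: [179.9, 0.0, 97.4]
force: [1.8, 0.0, 2.2]
gripper_width: 46.3
gripper_force: 40.0
```

Call:
apply_moves --pt "-1 0 0 0.005 0 0 0" --pt "-1 0 0 0.02 0 0 0" --pt "-1 0 0 0.035 0 0 0" --pt "-1 0 0 0.035 0 0 0" --pt "-1 0 0 0.02 0 0 0"

```text
time_s: 30.13
ee_pos: [614.6, -263.7, 275.5]
ee_rot: [179.8, 0.1, 97.4]
force: [0.7, -0.4, -2.2]
gripper_width: 46.4
gripper_force: 40.0
```

Call:
apply_moves --pt "-1 -0.003 0.008 0 0 0 0" --pt "-1 -0.005 0.016 0 0 0 0" --pt "-1 -0.006 0.024 0 0 0 0" --pt "-1 -0.006 0.028 0 0 0 0" --pt "-1 -0.006 0.028 0 0 0 0"

```text
time_s: 30.55
ee_pos: [586.1, -157.8, 269.1]
ee_rot: [-179.7, -0.1, 97.3]
force: [-0.1, 1.8, -2.8]
gripper_width: 46.1
gripper_force: 40.0
```

Call:
apply_moves --pt "-1 -0.006 0.028 0 0 0 0" --pt "-1 -0.006 0.028 0 0 0 0" --pt "-1 -0.006 0.028 0 0 0 0" --pt "-1 -0.006 0.028 0 0 0 0" --pt "-1 -0.006 0.027 0 0 0 0"

```text
time_s: 30.97
ee_pos: [555.8, -18.5, 269.4]
ee_rot: [-179.7, -0.1, 97.4]
force: [0.9, 0.1, -2.5]
gripper_width: 46.5
gripper_force: 40.0
```

Call:
apply_moves --pt "-1 -0.006 0.022 0 0 0 0" --pt "-1 -0.005 0.0135 0 0 0 0" --pt "-1 -0.0045 0.008 -0.02 0 0 0" --pt "-1 0 0 -0.03 0 0 0" --pt "-1 0 0 -0.02 0 0 0"

```text
time_s: 31.38
ee_pos: [540.3, 23.6, 198.9]
ee_rot: [-179.7, -0.0, 97.5]
force: [-0.1, -1.0, -3.2]
gripper_width: 46.4
gripper_force: 40.0
```

Call:
apply_moves --pt "-1 0 0 -0.015 0 0 0" --pt "-1 0 0 -0.005 0 0 0" --pt "-1 0 0 0 0 0 0" --pt "-1 0 0 0 0 0 0"

```text
time_s: 31.72
ee_pos: [542.6, 22.9, 181.9]
ee_rot: [-180.0, 0.0, 97.4]
force: [0.9, -0.1, -2.3]
gripper_width: 46.4
gripper_force: 40.0
```

Call:
apply_moves --pt "-1 0.0004 0 -0.006 0 0 0" --pt "-1 0 0 -0.007 0 0 0" --pt "-1 0 0 -0.006 0 0 0" --pt "-1 0 0 -0.003 0 0 0" --pt "-1 0 0 -0.001 0 0 0"

```text
time_s: 32.13
ee_pos: [542.6, 23.1, 158.2]
ee_rot: [-179.9, -0.0, 97.4]
force: [0.1, -1.1, -2.8]
gripper_width: 46.1
gripper_force: 40.0
```

Call:
apply_moves --pt "-1 0 0 -0.001 0 0 0" --pt "-1 0 0 -0.001 0 0 0" --pt "-1 0 0 0 0 0 0"

```text
time_s: 32.38
ee_pos: [543.2, 23.1, 157.5]
ee_rot: [180.0, 0.0, 97.4]
force: [0.3, -0.4, -0.6]
gripper_width: 46.3
gripper_force: 40.0
```

Call:
apply_moves --pt "-1 0 0 -0.001 0 0 0" --pt "1 0 0 0 0 0 0" --pt "1 0 0 0 0 0 0" --pt "1 0 0 0 0 0 0" --pt "1 0 0 0 0 0 0"

```text
time_s: 32.8
ee_pos: [543.3, 23.1, 156.0]
ee_rot: [180.0, 0.0, 97.4]
force: [0.5, -0.2, 0.4]
gripper_width: 70.5
gripper_force: 0.0
```

Call:
apply_moves --pt "1 0 0 0 0 0 0" --pt "1 0 0 0.02 0 0 0" --pt "1 0 0 0.041 0 0 0" --pt "1 0.0068 -0.0377 0 0 0 0" --pt "1 0.0068 -0.0377 0 0 0 0"

```text
time_s: 33.22
ee_pos: [558.4, -51.9, 219.8]
ee_rot: [179.7, 0.1, 97.6]
force: [-0.5, -0.8, 0.1]
gripper_width: 91.0
gripper_force: 0.0
```

Call:
apply_moves --pt "1 0.0068 -0.0377 0 0 0 0" --pt "1 0.0068 -0.0377 0 0 0 0" --pt "1 0.0068 -0.0377 0 0 0 0" --pt "1 0.0068 -0.0377 0 0 0 0" --pt "1 0.0068 -0.0377 0 0 0 0"

```text
time_s: 33.63
ee_pos: [590.7, -242.7, 216.9]
ee_rot: [180.0, -0.0, 97.4]
force: [1.0, -0.2, 0.9]
gripper_width: 91.1
gripper_force: 0.0
```

Call:
apply_moves --pt "1 0.0068 -0.0377 0 0 0 0" --pt "1 0.0068 -0.0377 0 0 0 0" --pt "1 0.0068 -0.0377 0 0 0 0" --pt "1 0 0 0 0 0 0" --pt "1 0 0 0 0 0 0"

```text
time_s: 34.05
ee_pos: [610.8, -355.8, 215.7]
ee_rot: [-180.0, -0.1, 97.2]
force: [0.3, 1.2, 0.4]
gripper_width: 91.0
gripper_force: 0.0
```

Call:
apply_moves --pt "1 0 0 -0.025 0 0 0" --pt "1 0 0 -0.024 0 0 0" --pt "1 0 0 -0.011 0 0 0" --pt "-1 0 0 0 0 0 0" --pt "-1 0 0 0 0 0 0"

```text
time_s: 34.47
ee_pos: [611.2, -352.9, 157.1]
ee_rot: [-180.0, -0.0, 97.5]
force: [0.5, -0.3, 0.8]
gripper_width: 80.7
gripper_force: 0.0
```

Call:
apply_moves --pt "-1 0 0 0 0 0 0" --pt "-1 0 0 0 0 0 0" --pt "-1 0 0 0 0 0 0" --pt "-1 0 0 0 0 0 0" --pt "-1 0 0 0 0 0 0"

```text
time_s: 34.88
ee_pos: [611.3, -354.0, 157.6]
ee_rot: [179.9, 0.0, 97.4]
force: [0.3, -0.1, -0.3]
gripper_width: 47.5
gripper_force: 0.0
```

Call:
apply_moves --pt "-1 0 0 0 0 0 0" --pt "-1 0 0 0 0 0 0" --pt "-1 0 0 0 0 0 0" --pt "-1 0 0 0 0 0 0" --pt "-1 0 0 0 0 0 0"

```text
time_s: 35.3
ee_pos: [611.1, -354.0, 157.0]
ee_rot: [180.0, 0.0, 97.4]
force: [-0.0, 0.7, 1.4]
gripper_width: 29.3
gripper_force: 40.0
```

Call:
apply_moves --pt "-1 0 0 0.005 0 0 0" --pt "-1 0 0 0.02 0 0 0" --pt "-1 0 0 0.035 0 0 0" --pt "-1 0 0 0.035 0 0 0" --pt "-1 0 0 0.02 0 0 0"

```text
time_s: 35.72
ee_pos: [611.8, -354.3, 276.2]
ee_rot: [179.8, 0.2, 97.4]
force: [0.9, 0.2, -1.6]
gripper_width: 29.4
gripper_force: 40.0
```

Call:
apply_moves --pt "-1 -0.002 0.008 0 0 0 0" --pt "-1 -0.004 0.016 0 0 0 0" --pt "-1 -0.005 0.024 0 0 0 0" --pt "-1 -0.005 0.028 0 0 0 0" --pt "-1 -0.005 0.028 0 0 0 0"

```text
time_s: 36.13
ee_pos: [588.6, -248.2, 269.5]
ee_rot: [-179.8, -0.1, 97.4]
force: [1.2, 0.9, -1.9]
gripper_width: 29.8
gripper_force: 40.0
```

Call:
apply_moves --pt "-1 -0.005 0.028 0 0 0 0" --pt "-1 -0.005 0.028 0 0 0 0" --pt "-1 -0.005 0.028 0 0 0 0" --pt "-1 -0.005 0.028 0 0 0 0" --pt "-1 -0.005 0.028 0 0 0 0"

```text
time_s: 36.55
ee_pos: [563.3, -107.9, 270.0]
ee_rot: [-179.8, -0.1, 97.4]
force: [0.9, -0.1, -1.4]
gripper_width: 29.0
gripper_force: 40.0
```

Call:
apply_moves --pt "-1 -0.005 0.024 0 0 0 0" --pt "-1 -0.004 0.02 0 0 0 0" --pt "-1 -0.002 0.012 0 0 0 0" --pt "-1 -0.001 0.0085 -0.015 0 0 0" --pt "-1 0 0 -0.025 0 0 0"

```text
time_s: 36.97
ee_pos: [553.8, -43.7, 233.1]
ee_rot: [179.7, 0.0, 97.5]
force: [0.7, 0.1, -2.8]
gripper_width: 29.1
gripper_force: 40.0
```

Call:
apply_moves --pt "-1 0 0 -0.025 0 0 0" --pt "-1 0 0 -0.015 0 0 0" --pt "-1 0 0 -0.005 0 0 0" --pt "-1 0 0 0 0 0 0" --pt "-1 0 0 0 0 0 0"

```text
time_s: 37.38
ee_pos: [553.3, -45.6, 187.1]
ee_rot: [180.0, 0.0, 97.4]
force: [0.0, -1.6, -1.1]
gripper_width: 28.7
gripper_force: 40.0
```

Call:
apply_moves --pt "-1 0 0 -0.008 0 0 0" --pt "-1 0 0 -0.008 0 0 0" --pt "-1 0 0 -0.007 0 0 0" --pt "-1 0 0 -0.004 0 0 0" --pt "-1 0 0 -0.001 0 0 0"

```text
time_s: 37.8
ee_pos: [552.5, -45.4, 157.9]
ee_rot: [-179.9, -0.0, 97.4]
force: [-0.4, 0.8, -2.2]
gripper_width: 29.3
gripper_force: 40.0
```

Call:
apply_moves --pt "-1 0 0 -0.001 0 0 0" --pt "-1 0 0 -0.001 0 0 0" --pt "-1 0 0 0 0 0 0" --pt "-1 0 0 0 0 0 0"

```text
time_s: 38.13
ee_pos: [553.3, -45.4, 157.2]
ee_rot: [180.0, 0.0, 97.4]
force: [-0.1, 0.9, -1.6]
gripper_width: 29.4
gripper_force: 40.0
```

Lower slightly, release, rise and retreat towards the robot's right to look.

Call:
apply_moves --pt "-1 0 0 -0.001 0 0 0" --pt "-1 0 0 0 0 0 0" --pt "1 0 0 0 0 0 0" --pt "1 0 0 0 0 0 0" --pt "1 0 0 0 0 0 0"

```text
time_s: 38.55
ee_pos: [553.2, -45.4, 156.0]
ee_rot: [180.0, 0.0, 97.4]
force: [0.5, 0.5, -0.3]
gripper_width: 46.1
gripper_force: 0.0
```

Call:
apply_moves --pt "1 0 0 0 0 0 0" --pt "1 0 0 0 0 0 0" --pt "1 0 0 0.02 0 0 0" --pt "1 0 0 0.04 0 0 0" --pt "1 0 0 0.04 0 0 0"

```text
time_s: 38.97
ee_pos: [552.0, -45.3, 255.7]
ee_rot: [-179.8, -0.1, 97.4]
force: [0.8, -0.3, -0.3]
gripper_width: 79.7
gripper_force: 0.0
```

Call:
apply_moves --pt "1 -0.02 -0.035 0 0 0 0" --pt "1 -0.02 -0.035 0 0 0 0" --pt "1 -0.02 -0.035 0 0 0 0" --pt "1 -0.02 -0.035 0 0 0 0" --pt "1 -0.02 -0.035 0 0 0 0"

```text
time_s: 39.38
ee_pos: [452.0, -221.6, 256.1]
ee_rot: [180.0, 0.0, 97.4]
force: [0.5, -0.6, -0.3]
gripper_width: 91.1
gripper_force: 0.0
```

Call:
apply_moves --pt "1 -0.02 -0.035 0 0 0 0" --pt "1 -0.02 -0.035 0 0 0 0" --pt "1 -0.02 -0.035 0 0 0 0" --pt "1 0 0 0 0 0 0" --pt "1 0 0 0 0 0 0"

```text
time_s: 39.8
ee_pos: [392.0, -326.9, 255.8]
ee_rot: [180.0, -0.0, 97.2]
force: [1.5, -0.3, 0.0]
gripper_width: 91.3
gripper_force: 0.0
```

```bash
python3 - <<'E'
from h import *
print(status.state()["ee_pos"])
f=cams.grab_frame("top");cv2.imwrite("pics/t6.png",cv2.resize(f["color"][60:340,40:560,::-1],(780,420),interpolation=2))
f=cams.grab_frame("side");cv2.imwrite("pics/s6.png",cv2.resize(f["color"][80:400,190:430,::-1],(450,600),interpolation=2))
E
```

```text
[ 392.03752907 -326.86124201  255.77594242]
```

View pics/t6.png

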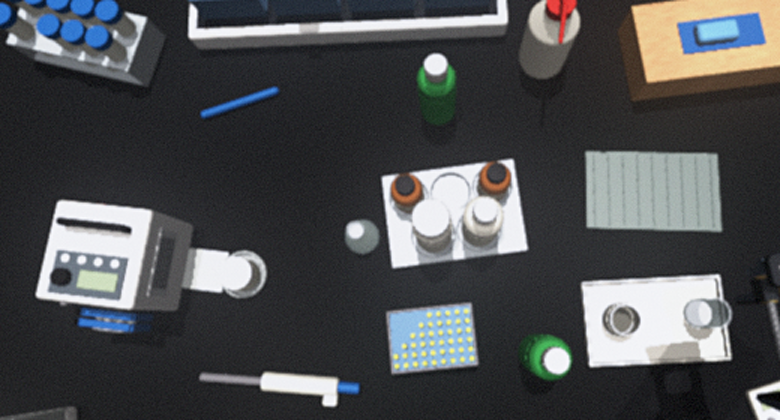

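View pics/s6.png

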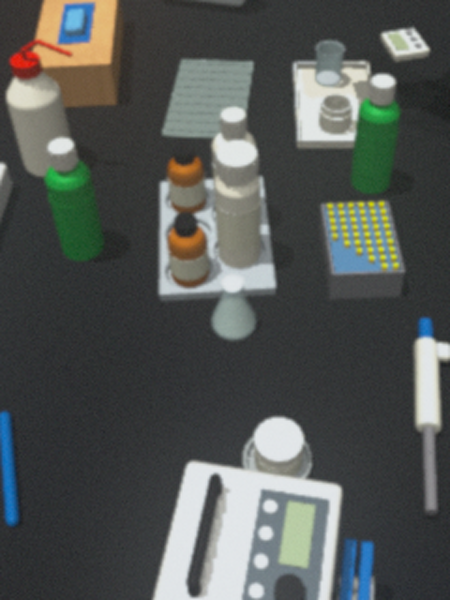

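The pictures show everything in place. Both bottles are in their own pockets at (432,222) and (483,217), the fresh jar is in the cup at (243,274), and the spent jar is in the tray at (622,320). The mat is empty, the ambers and green bottles are unmoved, and the arm is clear.

```bash
python3 -c "
from workcell import env
print(env.job_done())"
```

```text
the job is handed in; nothing more can be done
None
```

The job is done and handed in at about 40 s on the robot's clock: the fresh jar is in the pump's cup, the spent jar is in the wash tray, and both white bottles are back in their own pockets; the last pictures show everything upright and the ambers and green bottles unmoved.

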